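# Close the clip-top crayon jar

### The job

Close up the crayon jar: set the loose wooden lid squarely on the jar's mouth, knob up, then swing the wire bail up over the lid, past its centre, so that it snaps down on the far side of the knob and clamps the lid shut. Leave the clay-coloured cup standing where it is, and let go of everything at the end.

Things in the scene. Friction and masses are not known exactly. Their poses are not given: they have to be found in the camera images.
- jar: White round ceramic jar, 100 mm diameter, 108 mm high, fixed to the table, open at the top. Origin at the centre of its underside, z up. Its x axis points from the side where the open bail hangs out towards the side where the closed bail presses on the lid; the bail's pivot axis is parallel to its y axis.
- jar_mouth (a point): Centre of the jar's mouth at the height of the rim top (108 mm above the table). The mouth is 84 mm wide inside, with a 6 mm wall. Axes as the jar's.
- bail_pivot (a point): Middle of the bail's pivot axis, 35 mm from the jar's own axis towards jar -x, 76 mm above the table. Axes as the jar's.
- bail_grip (a point): Centre of the wooden sleeve (14 mm thick, 60 mm long, along jar y) on the crossbar of the wire bail, a U 120 mm wide straddling the jar; 90 mm from the pivot axis. Open: 122 mm from the jar's axis on the jar -x side, 99 mm above the table, 65 mm of air to the jar. Clamped: on the lid's flat top, 40 mm from the jar's axis towards jar +x. It clears a seated lid's knob by 4 mm.
- bail (a joint): Bail angle about jar +y (rad). 0: open, 75 degrees out from upright towards jar -x. 1.31: upright, sleeve 166 mm above the table. About 2.30: clamped on the seated lid. 2.6: end of travel with no lid. Toggle spring: pulls to open below 1.40 (about 4 N at the sleeve at 0, fading towards 1.40); above 1.40 it snaps shut by itself and presses the lid with about 3.5 N.
- lid_mid (a point): Centre, half-way up, of the loose wooden lid (160 g, 47 mm high), lying plug down, z up. From below: plug 14 mm high, 77 mm wide, foot tapered to 66; rubber seal 94 wide, 3 thick; disc 106 wide, 8 thick, its top 1.5 mm above this point; round knob 22 wide, 22 high, from 1.5 to 23.5 mm above this point. Seated, seal on the rim: this point 9.5 mm above jar_mouth.
- lid: The same lid: origin at the centre of the plug's underside, z up through the knob.
- cup_mid (a point): Bystander: clay-coloured cup, 80 mm diameter, 85 mm high; point at its centre, half-way up.
Mind the look-alikes: they are no part of the job. Of the things like the jar, leave any that is pink; of the rest the larger one is meant. Leave any purple look-alike of the lid alone.

How it is judged:
By the outcome, as a careful person would: the job done as asked, in the order asked, and still so for the second after the job is handed in, with the robot touching nothing.
It also fails if it takes over 58 s, if anything falls off the work surface, if the arm or the gripper's body presses on something with over 40 N, if the wrist force passes 120 N, or if a joint passes its speed limit or range.

### The arm

A 6-joint arm with a two-finger parallel gripper is mounted at the origin on the work surface. World frame = base frame: x ahead of the robot, y to its left, z up, the work surface at z = 0. Lengths are in m, angles in rad, forces in N, time in s.
With the tool pointing down it reaches from about 0.275 to 0.775 m from the base axis. Payload 14.6 kg.
Tool frame: the origin (TCP) lies at the very end of the fingers, on their centre line; the grasp point (between the pads) lies 19 mm behind it; z points along the fingers, y is the direction in which the jaws open and shut (so a half turn about z gives the same grasp; the last joint's range is limited). The gripper opens to 85 mm and grips with 20 to 120 N. Pads are 22 mm wide; open, the fingers measure 114 mm over their backs; the gripper's body (76 mm by 85 mm) begins 54 mm behind the grasp point. The pads swing forward as they close: fully open they stand 13 mm farther back than shut.
Start: joints at [1.098, 0.263, -0.048, 1.259, 0, 1.415], TCP at [0.164, 0.499, 0.231] pointing down, gripper open.
Joint ranges: [-2.65, 2.65], [-0.89, 1.7], [-1.18, 1.37], [-2.13, 2.11], [-1.35, 1.29], [-3.14, 3.14]. Speed limits (rad/s): [1.89, 1.89, 2.57, 2.79, 3.14, 3.14].

### API

Orientations are given as a unit quaternion [x, y, z, w].
In Python, from workcell import r gives the robot as it stands.
- The arm moves only by the tool jog_arm, never from a script. Its argument "plan" is a list that holds one entry, the list of rows, each a list of 7 numbers: the finger opening in m, from 0 to 0.0854, then the shift along the tool's x, y, z in m, then the turn, a rotation vector about the tool's x, y, z in degrees. In form: [[[fingers, tx, ty, tz, wx, wy, wz], ...]]. A call has 1 to 20 rows; each row shifts and turns the pose as measured when the row begins, along the tool's axes as they then stand; what a row does not reach is not made up. A row lasts 1/8 s, in which the tool goes at most 62.5 mm and 10.7 degrees, less where a joint would pass 70% of its speed; a pose out of reach is approached as far as the arm can. A call is refused whole if a number of a shift passes 0.0625 or a number of a turn 10.7, either way. A call with a gripper value outside its range is refused whole. The fingers move at their own pace and stop on an object; the grip force is fixed at half the most. Time passes only in rows, so rows that do not move let the fingers close. It gives the time, the measured TCP pose, the force and the opening at its end, in the units of the state.
- r.read_state(): the state, without advancing time (a new reading comes with each control period).
- r.camera(name): name is "scene" or "top" or "wrist"; returns a dict with "color" (384x512x3 uint8, blue, green, red), "z_map" (384x512 float32, m along the optical axis (not along the pixel's ray), 0 where there is no reading), "fovy" (degrees; the focal length in pixels is half the picture's height over the tangent of half this angle, whatever the lens; pixels are square), "cx", "cy" (the principal point, pixels), "cam_to_world" (4x4, takes a point from camera to world coordinates); the wrist camera has in their place "mount" (4x4, takes a point from camera to tool coordinates, whose origin is the TCP and whose axes are the flange's). Camera axes: x right, y down, z forward; pixel columns grow to the right and rows downward; lengths in m; the calibration is good to about 2 mm. A picture is of the moment at which its call begins: read the wrist's pose just before it.
- r.finish_job(): hands the job in, once; it reports no verdict.
The state is a dict: "time_s": time; "joint_pos": joint angles; "joint_velocities": joint speeds; "joint_torque": joint torques, N m; "tool_pos": TCP position; "tcp_rot": TCP orientation; "force": force on the tool from outside, world axes, zero at the start; "ft_torque": the same for the moment, N m; "gripper_width": finger opening in m.
Only numpy, scipy, OpenCV 4.12 (cv2) and the standard library are available. Lean on these libraries where they do the work, as an engineer would, in place of code of your own. Each camera call takes 0.05 s, during which the arm holds its last target.

## Working session

There is one attempt and no reset: what is moved stays moved. The work goes in short steps, Python scripts to look and compute and a tool call to move; the robot and the scene stay as the last step left them, time stands still between calls to the robot, and variables do not carry over. Pictures are saved under pics/ and viewed, and the job is handed in when it is done.

Besides the shell and the picture viewer there is one more tool, called after "Request:" as name(argument=value, ...) on one line, values as JSON. jog_arm: Moves the arm, as the interface text tells. Its arguments: {"type":"object","properties":{"plan":{"type":"array"}},"required":["plan"]}

```bash
mkdir -p pics; ls
python3 - <<'E'
from workcell import r
import cv2
s=r.read_state(); print({k:s[k] for k in s})
import pickle
d={}
for n in ("scene","top","wrist"):
    c=r.camera(n); d[n]=c; cv2.imwrite(f"pics/{n}0.png",c["color"]); print(n,c["fovy"],c["cx"],c["cy"],c.get("cam_to_world",c.get("mount")))
pickle.dump(d,open("d0.pkl","wb"))
E
```

```text
pics
{'time_s': 0.0, 'joint_pos': array([ 1.09773878e+00,  2.63530824e-01, -4.89395116e-02,  1.25938123e+00,
        4.58315240e-05,  1.41553494e+00]), 'joint_velocities': array([ 1.83032312e-04, -2.17944583e-04, -1.11103384e-03,  1.60688128e-03,
       -4.87885684e-04, -5.17264324e-05]), 'joint_torque': array([-7.76587585e-04, -6.37623096e+01,  3.84577274e+01,  1.33480324e-02,
       -3.23280974e-04,  2.50794777e-06]), 'tool_pos': array([0.16389928, 0.49848063, 0.23082005]), 'tcp_rot': array([ 1.58230253e-01,  9.87402101e-01, -4.94713572e-04, -1.84837349e-04]), 'force': array([-0.7663538 ,  0.38469881,  0.30445911]), 'ft_torque': array([ 0.0727962 , -0.00780897,  0.01058443]), 'gripper_width': 0.08519530334235313}
scene 57.81970355479581 253.01552739326715 190.55760655806924 [[ 0.0769824   0.55770151 -0.826464    1.26876352]
 [ 0.99702947 -0.04103454  0.06517973 -0.07153968]
 [ 0.00243726 -0.82902665 -0.55920378  0.55871227]
 [ 0.          0.          0.          1.        ]]
top 53.783712605812944 252.20381853633776 185.23853648687023 [[ 8.12515636e-05 -9.94674885e-01  1.03062442e-01  4.91798601e-01]
 [-9.99721740e-01  2.35033484e-03  2.34716734e-02 -9.13101680e-03]
 [-2.35889153e-02 -1.03035671e-01 -9.94397915e-01  1.00079472e+00]
 [ 0.00000000e+00  0.00000000e+00  0.00000000e+00  1.00000000e+00]]
wrist 65.94928476023624 263.6890365615751 190.75615760197266 [[ 7.05424674e-06 -9.54349508e-01 -2.98692178e-01  7.83272880e-02]
 [ 9.99999932e-01 -1.03658438e-04  3.54815537e-04 -7.79160043e-04]
 [-3.69579998e-04 -2.98692160e-01  9.54349442e-01 -1.42696609e-01]
 [ 0.00000000e+00  0.00000000e+00  0.00000000e+00  1.00000000e+00]]
```

View pics/top0.png

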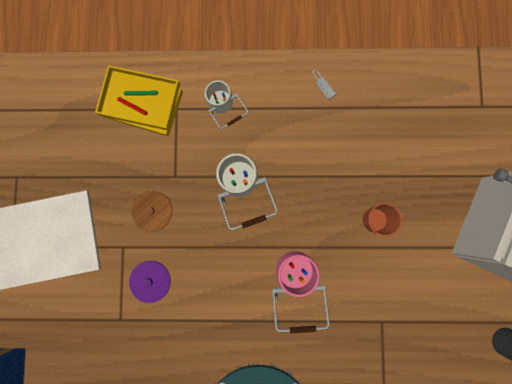

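View pics/scene0.png

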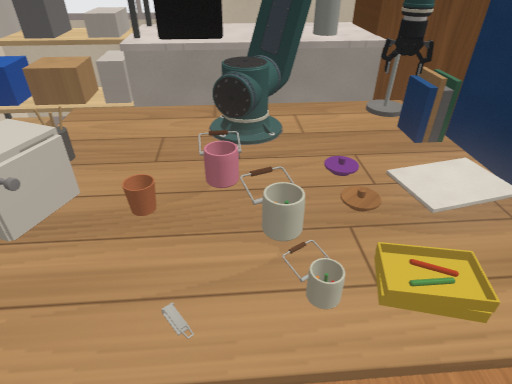

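View pics/wrist0.png

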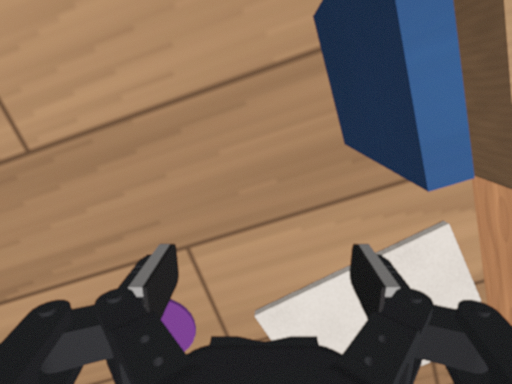

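The top view shows the target white jar at (237,174) with its open bail sleeve at (255,221). The wooden lid is at (152,211), the purple one at (150,282), the pink jar at (298,273) and the cup at (382,219). Next I'll measure them.

```bash
cat > h.py <<'E'
import numpy as np, cv2, pickle
from scipy.spatial.transform import Rotation as R
def f(c): return c["color"].shape[0]/2/np.tan(np.radians(c["fovy"])/2)
def pts(c,T):
    z=c["z_map"]; v,u=np.mgrid[:z.shape[0],:z.shape[1]]; F=f(c)
    P=np.stack([(u-c["cx"])/F*z,(v-c["cy"])/F*z,z],-1)
    W=P@T[:3,:3].T+T[:3,3]; W[z<=0]=np.nan; return W
def ray(c,T,u,v,h):
    F=f(c); d=T[:3,:3]@np.stack([(np.asarray(u,float)-c["cx"])/F,(np.asarray(v,float)-c["cy"])/F,np.ones(np.size(u)).reshape(np.shape(u))]); o=T[:3,3]
    if np.ndim(d)==1: return o+d*(h-o[2])/d[2]
    return (o[:,None]+d*(h-o[2])/d[2]).T
def Tw(s,c):
    T=np.eye(4);T[:3,:3]=R.from_quat(s["tcp_rot"]).as_matrix();T[:3,3]=s["tool_pos"];return T@c["mount"]
E
python3 - <<'E'
from h import *
d=pickle.load(open("d0.pkl","rb"))
for n in ("top","scene"):
    c=d[n];T=c["cam_to_world"];W=pts(c,T);print(n,"table z",np.nanmedian(W[...,2]))
    hsv=cv2.cvtColor(c["color"],cv2.COLOR_BGR2HSV)
    if n=="top":
        for nm,u,v in (("jar",237,174),("lid",152,211),("sleeve",255,221),("cup",382,219),("sm",218,94)):
            print(nm,W[v-2:v+3,u-2:u+3].reshape(-1,3).mean(0),hsv[v,u])
        print("sleeve patch"); 
    def circ(lo,hi,box,col):
        x0,x1,y0,y1=box
        m=(W[...,0]>x0)&(W[...,0]<x1)&(W[...,1]>y0)&(W[...,1]<y1)&(W[...,2]>lo)&(W[...,2]<hi)
        return m
    if n=="top": Wt=W
    pj=Wt[174,237]*0+d["top"]["cam_to_world"][:3,3]*0
    # lid
    J=ray(d["top"],d["top"]["cam_to_world"],237,174,.108);L=ray(d["top"],d["top"]["cam_to_world"],152,211,.025);S=ray(d["top"],d["top"]["cam_to_world"],255,221,.1)
    print("rough",J,L,S)
    m=circ(.1,.115,(J[0]-.075,J[0]+.075,J[1]-.075,J[1]+.075),0)
    p=W[m];print("rim",len(p),p.mean(0))
    rr=np.hypot(*(p[:,:2]-J[:2]).T)
    q=p[rr<.06]; A=np.c_[2*q[:,:2],np.ones(len(q))];s=np.linalg.lstsq(A,(q[:,:2]**2).sum(1),rcond=None)[0];print("fit",s[:2],np.sqrt(s[2]+s[:2]@s[:2]),np.median(q[:,2]))
    m=circ(.018,.032,(L[0]-.07,L[0]+.07,L[1]-.07,L[1]+.07),0).astype(np.uint8)
    k=circ(.035,.06,(L[0]-.04,L[0]+.04,L[1]-.04,L[1]+.04),0)
    print("lid",np.median(W[m>0][:,2]),cv2.minEnclosingCircle(W[m>0][:,:2].astype(np.float32)),"knob",W[k].mean(0),np.nanmax(W[k][:,2]),k.sum())
    m=circ(.085,.115,(S[0]-.06,S[0]+.06,S[1]-.06,S[1]+.06),0)&(hsv[...,2]<120)&(np.hypot(W[...,0]-J[0],W[...,1]-J[1])>.09)
    p=W[m];print("sleeve",len(p),p.mean(0)); 
    x,y,w=cv2.minAreaRect(p[:,:2].astype(np.float32));print(x,y,w)
E
```

```text
top table z 0.0008322110350281742
jar [0.62462895 0.05453692 0.00858699] [ 28  32 192]
lid [0.52576959 0.26780415 0.04460042] [ 13 160 118]
sleeve [0.49991389 0.0054008  0.10589173] [ 13 190  59]
cup [ 0.50594151 -0.32276091  0.00636519] [  8 175 159]
sm [0.84385866 0.10715596 0.00715144] [ 30  31 187]
sleeve patch
rough [0.61131963 0.0481567  0.108     ] [0.52646715 0.27349552 0.025     ] [0.49996559 0.00549787 0.1       ]
rim 325 [0.61188348 0.04890407 0.10787716]
fit [0.61344251 0.04971888] 0.04509868666378415 0.10830618230444167
lid 0.025411651807092484 ((0.5266914367675781, 0.27492406964302063), 0.053175751119852066) knob [0.52668425 0.27351219 0.04654111] 0.05051526394517125 65
sleeve 152 [0.49986894 0.00791989 0.10500145]
(0.5122633576393127, -0.007464002817869186) (0.028956687077879906, 0.1006387323141098) 38.73396682739258
scene table z 7.381807856798872e-05
rough [0.61131963 0.0481567  0.108     ] [0.52646715 0.27349552 0.025     ] [0.49996559 0.00549787 0.1       ]
rim 359 [0.62127889 0.05124222 0.10522613]
fit [0.6175423  0.05151146] 0.045215173752311245 0.10602811449197258
lid 0.024581335700273987 ((0.5281896591186523, 0.27632713317871094), 0.05401839315891266) knob [0.53164545 0.27541782 0.04338844] 0.04777116858205954 58
sleeve 114 [0.50511612 0.00983693 0.10129067]
(0.4989120364189148, 0.02327735535800457) (0.012122773565351963, 0.08682437241077423) 20.8314266204834
```

Run:
```python
import cv2
for n,(a,b,x,y) in {"top":(140,240,120,300),"scene":(140,260,220,400)}.items():
    i=cv2.imread(f"pics/{n}0.png")[a:b,x:y]; cv2.imwrite(f"pics/{n}0z.png",cv2.resize(i,None,fx=4,fy=4,interpolation=cv2.INTER_CUBIC))
```

Request:
jog_arm(plan=[[[0.085,-0.052,-0.0125,0.008,0,0,0],[0.085,-0.052,-0.0125,0.008,0,0,0],[0.085,-0.052,-0.0125,0.008,0,0,0],[0.085,-0.052,-0.0125,0.008,0,0,0],[0.085,-0.052,-0.0125,0.008,0,0,0],[0.085,-0.052,-0.0125,0.008,0,0,0],[0.085,-0.052,-0.0125,0.008,0,0,0],[0.085,0,0,0,0,0,10.2],[0.085,0,0,0,0,0,10.2],[0.085,0,0,0,0,0,10.2],[0.085,0,0,0,0,0,10.2],[0.085,0,0,0,0,0,10.2],[0.085,0,0,0,0,0,0]]])

```text
time_s: 1.78
tool_pos: [0.4922, 0.2943, 0.1697]
tcp_rot: [0.578, 0.816, -0.002, -0.001]
force: [-0.2, 0.0, -0.0]
gripper_width: 0.0849
```

View pics/top0z.png

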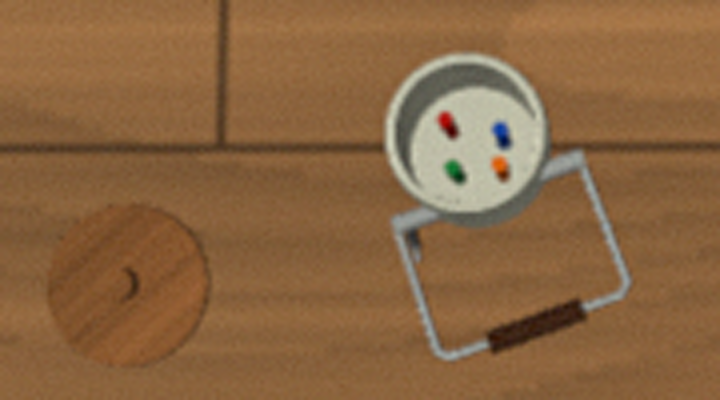

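View pics/scene0z.png

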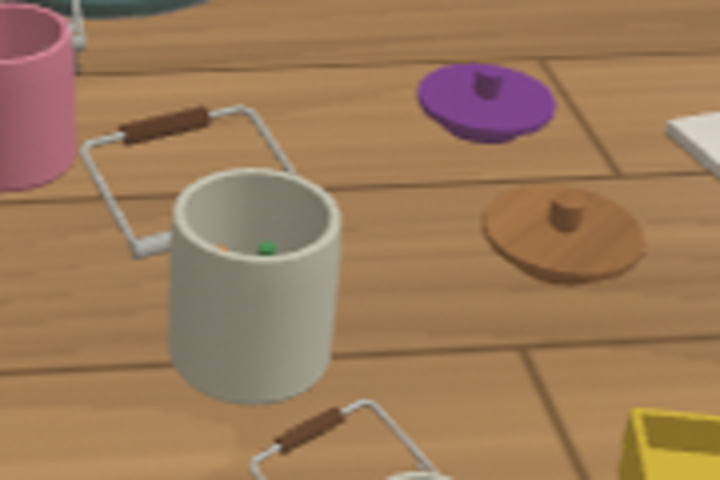

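The zooms show the jar rim centre at top px (236.5,173.2), the sleeve running from (242.5,225.5) to (266,217), and the lid disc centred at (152.2,211.2). Now I'll look with the wrist camera.

Run:
```python
from workcell import r
from h import *
s=r.read_state(); c=r.camera("wrist"); pickle.dump((s,c),open("w1.pkl","wb")); cv2.imwrite("pics/w1.png",c["color"])
d=pickle.load(open("d0.pkl","rb"));t=d["top"];T=t["cam_to_world"]
print(ray(t,T,236.5,173.2,.108),ray(t,T,152.2,211.2,.025),ray(t,T,254.25,221.25,.103),ray(t,T,242.5,225.5,.1),ray(t,T,266,217,.1))
```

```text
[0.6132448  0.04935714 0.108     ] [0.52594966 0.27295992 0.025     ] [0.49935091 0.00722065 0.103     ] [0.48935979 0.03510963 0.1       ] [ 0.50940098 -0.02058259  0.1       ]
```

View pics/w1.png

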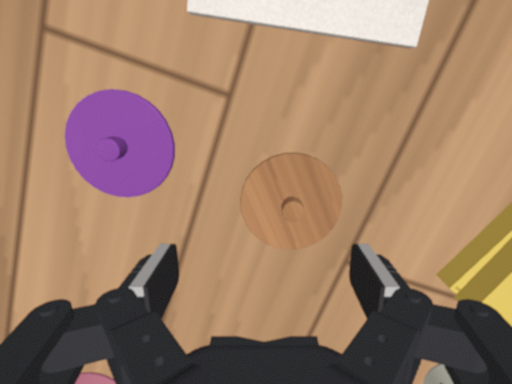

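The wrist view shows the wooden lid centred near (291,201) with its knob near (292,209). The purple lid is at (120,142).

```bash
cat > lidw.py <<'E'
from h import *
def lid(s,c,h=.025,seed=None):
    T=Tw(s,c);W=pts(c,T)
    # disc points by height
    m=((W[...,2]>h-.008)&(W[...,2]<h+.008)).astype(np.uint8)
    return T,W,m
E
python3 - <<'E'
from lidw import *
s,c=pickle.load(open("w1.pkl","rb"));T,W,m=lid(s,c)
print("table",np.nanmedian(W[...,2]))
m[:,:200]=0;m[:,360:]=0;m[140:262]*=1;m[:140]=0;m[262:]=0
cs=max(cv2.findContours(m,0,1)[0],key=cv2.contourArea)[:,0]
e=cv2.fitEllipse(cs);print(e)
p=ray(c,T,cs[:,0],cs[:,1],.025);A=np.c_[2*p[:,:2],np.ones(len(p))];q=np.linalg.lstsq(A,(p[:,:2]**2).sum(1),rcond=None)[0];print(q[:2],np.sqrt(q[2]+q[:2]@q[:2]))
k=W[(W[...,2]>.04)&(W[...,2]<.055)&(np.hypot(W[...,0]-q[0],W[...,1]-q[1])<.03)];print("knob",k.mean(0),len(k))
print("disc z",np.nanmedian(W[190:230,255:275,2]))
M=R.from_quat(s["tcp_rot"]).as_matrix();print(M)
print("tool yaw",np.degrees(np.arctan2(M[1,1],M[0,1])))
print(M.T@(np.r_[q[:2],.03]-s["tool_pos"]), s["tool_pos"])
E
```

```text
table 0.0005283370022181044
((290.6130676269531, 200.3076629638672), (95.91551208496094, 101.2779312133789), 79.17573547363281)
[0.52419123 0.27818903] 0.05217549088179986
knob [0.52392153 0.27860501 0.04648839] 403
disc z 0.025027564445833317
[[-3.31926569e-01  9.43291798e-01 -5.03352179e-03]
 [ 9.43305175e-01  3.31920045e-01 -2.10484347e-03]
 [-3.14754799e-04 -5.44680063e-03 -9.99985117e-01]]
tool yaw 19.385654969151002
[-0.02583268  0.02561672  0.13954107] [0.49215501 0.29434814 0.16967039]
```

Request:
jog_arm(plan=[[[0.085,-0.014,0.0125,0.04,0,0,-0.4],[0.085,-0.014,0.0125,0.04,0,0,-0.4],[0.085,0,0,0,0,0,0]]])

```text
time_s: 2.2
tool_pos: [0.5258, 0.2764, 0.0882]
tcp_rot: [0.565, 0.825, -0.002, -0.001]
force: [-0.8, 0.9, 1.1]
gripper_width: 0.085
```

Run:
```python
from workcell import r
from lidw import *
s=r.read_state(); c=r.camera("wrist"); pickle.dump((s,c),open("w2.pkl","wb")); cv2.imwrite("pics/w2.png",c["color"])
T,W,m=lid(s,c)
print("table",np.nanmedian(W[...,2]),s["tool_pos"])
k=W[(W[...,2]>.042)&(W[...,2]<.052)&(np.hypot(W[...,0]-.525,W[...,1]-.276)<.02)];
rc=cv2.minEnclosingCircle(k[:,:2].astype(np.float32));print("knob",k.mean(0),len(k),rc,np.median(k[:,2]))
M=R.from_quat(s["tcp_rot"]).as_matrix()
print("yaw",np.degrees(np.arctan2(M[1,1],M[0,1])),M[:,2])
print(M.T@(np.r_[k.mean(0)[:2],.028]-s["tool_pos"]))
```

```text
table 0.0005150285256528275 [0.52582324 0.27638615 0.08822611]
knob [0.52423556 0.27840219 0.04668698] 783 ((0.5244945883750916, 0.27766382694244385), 0.010841003619134426) 0.046846338109445024
yaw 21.14622910640546 [-0.00365499 -0.00138463 -0.99999236]
[ 0.0024514  -0.00051809  0.06022866]
```

View pics/w2.png

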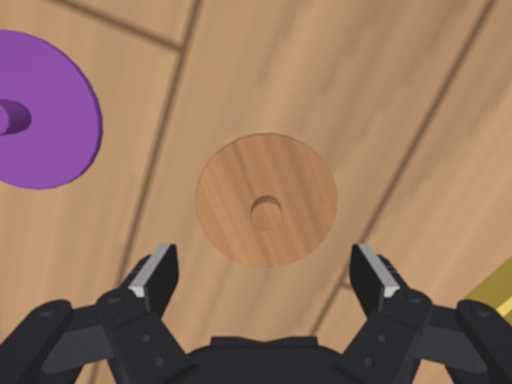

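The knob top is centred at about (266,212), midway between the pads. Descending and gripping.

Request:
jog_arm(plan=[[[0.085,0.001,0,0.03,0,0,0.9],[0.085,0,0,0.029,0,0,0],[0.085,0,0,0,0,0,0],[0.01,0,0,0,0,0,0],[0.01,0,0,0,0,0,0],[0.01,0,0,0,0,0,0],[0.01,0,0,0,0,0,0],[0.01,0,0,0,0,0,0],[0.01,0,0,0,0,0,0]]])

```text
time_s: 3.38
tool_pos: [0.5285, 0.2812, 0.0402]
tcp_rot: [0.568, 0.823, 0.004, 0.003]
force: [-0.2, 0.0, -1.5]
gripper_width: 0.018
```

Run:
```python
from workcell import r
from h import *
s=r.read_state(); print(s["tool_pos"],s["tcp_rot"],s["force"],s["gripper_width"],s["joint_pos"],s["joint_velocities"])
a=r.camera("wrist")["color"];b=r.camera("scene")["color"]
b=cv2.resize(b[100:260,250:460],None,fx=3,fy=3)
cv2.imwrite("pics/w3.png",a);cv2.imwrite("pics/s3.png",b)
s=r.read_state(); print(s["tool_pos"],s["force"],s["gripper_width"])
```

```text
[0.52847592 0.28121289 0.04021361] [0.56847269 0.8226861  0.00435395 0.00272427] [-2.23323372e-01  9.02189439e-04 -1.48093060e+00] 0.01797959968420299 [ 3.52683369e-01  4.97241918e-01 -2.22860960e-01  8.40436562e-01
  5.58019075e-04  1.56200088e+00] [-0.00023137  0.00115286 -0.00066991  0.00082441 -0.00090991 -0.00156506]
[0.52848829 0.28122177 0.04019675] [-0.25876647 -0.74210603 -0.9742927 ] 0.01808793687857979
```

View pics/w3.png

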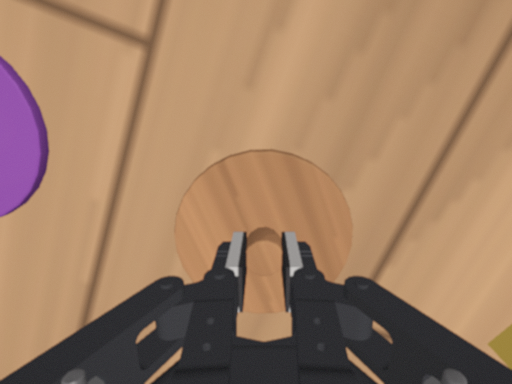

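View pics/s3.png

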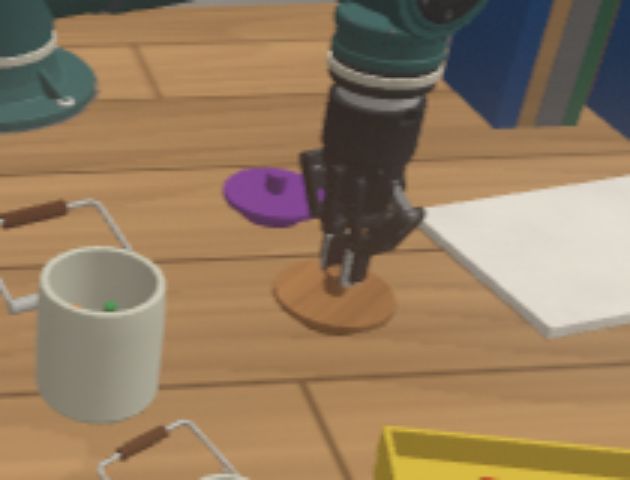

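Run:
```python
from workcell import r
from lidw import *
s=r.read_state(); c=r.camera("wrist")
T,W,m=lid(s,c)
M=R.from_quat(s["tcp_rot"]).as_matrix()
L=(W-s["tool_pos"])@M
for v in range(140,320,10): print(v,*[ (L[v,u]*1000).round(0) for u in (200,230,264,320)], (W[v,264]*1000).round(0))
hsv=cv2.cvtColor(c["color"],cv2.COLOR_BGR2HSV)
mm=((W[...,2]>.017)&(W[...,2]<.045)).astype(np.uint8); mm[:130]=0;mm[:,:150]=0;mm[:,380:]=0;mm[285:]=0
cs=max(cv2.findContours(mm,0,1)[0],key=cv2.contourArea)[:,0]; cs=cs[(cs[:,1]<225)]
p=W[cs[:,1]+0,cs[:,0]]; print(np.nanmin(p,0),np.nanmax(p,0))
q0=np.array([W[v,u] for v in range(160,225,5) for u in range(200,330,5)]); q0=q0[(q0[:,2]>.015)&(q0[:,2]<.05)]
A=np.c_[q0[:,:2],np.ones(len(q0))];print("plane",np.linalg.lstsq(A,q0[:,2],rcond=None)[0])
```

```text
140 [ 52. -41.  40.] [ 52. -23.  41.] [52. -2. 41.] [52. 33. 40.] [509. 330.  -1.]
150 [ 46. -42.  41.] [ 46. -23.  41.] [50. -2. 18.] [46. 33. 41.] [509. 327.  22.]
160 [ 40. -42.  41.] [ 45. -20.  16.] [45. -2. 16.] [40. 33. 41.] [511. 323.  24.]
170 [ 34. -42.  39.] [ 39. -21.  16.] [39. -2. 15.] [39. 29. 16.] [513. 318.  25.]
180 [ 34. -37.  14.] [ 34. -21.  16.] [34. -2. 15.] [34. 29. 15.] [515. 312.  25.]
190 [ 28. -38.  15.] [ 28. -21.  15.] [28. -2. 15.] [28. 30. 16.] [517. 307.  25.]
200 [ 22. -38.  16.] [ 22. -21.  15.] [22. -2. 15.] [22. 30. 15.] [519. 301.  26.]
210 [ 16. -38.  15.] [ 16. -21.  15.] [16. -2. 14.] [16. 30. 15.] [521. 296.  26.]
220 [ 10. -39.  15.] [ 10. -21.  14.] [10. -2. 14.] [10. 30. 15.] [523. 290.  26.]
230 [  4. -39.  14.] [  4. -22.  15.] [ 9. -2.  5.] [ 3. 31. 16.] [524. 289.  36.]
240 [ -3. -39.  15.] [ -3. -22.  16.] [ 7. -2. -5.] [-3. 31. 16.] [524. 287.  45.]
250 [ -9. -40.  15.] [ 12. -17. -24.] [ 3. -2. -7.] [-10.  32.  15.] [526. 283.  47.]
260 [-16. -40.  15.] [ 11. -16. -32.] [-4. -2. -6.] [-17.  32.  16.] [528. 277.  46.]
270 [-23. -41.  15.] [ 13. -15. -41.] [-10.  -2.  -6.] [-23.  32.  15.] [530. 271.  46.]
280 [  8. -27. -41.] [ 13. -14. -49.] [-31.  -2.  16.] [ 13.  19. -48.] [538. 252.  24.]
290 [ 12. -24. -54.] [ 13. -14. -54.] [-37.  -2.  15.] [ 13.  18. -54.] [540. 246.  25.]
300 [ 18. -22. -66.] [ 17. -12. -65.] [-44.  -2.  14.] [ 18.  15. -66.] [543. 239.  26.]
310 [ 18. -21. -70.] [ 18. -12. -70.] [-52.  -2.  14.] [ 17.  15. -70.] [545. 232.  26.]
[0.47440796 0.26960476 0.01843393] [0.57200757 0.33099218 0.02592766]
plane [ 0.00637549 -0.00888558  0.02443569]
```

Run:
```python
from workcell import r
from lidw import *
s=r.read_state(); c=r.camera("wrist")
T,W,m=lid(s,c)
M=R.from_quat(s["tcp_rot"]).as_matrix()
L=(W-s["tool_pos"])@M*1000
for v in (228,231,233,236,240,245,255,265,275,285,295,305): print(v,*[L[v,u].round(0) for u in (232,238,241,244,248,284,288,294)])
cv2.imwrite("pics/w3z.png",cv2.resize(c["color"][200:330,200:330],None,fx=4.5,fy=4.5,interpolation=cv2.INTER_CUBIC))
```

```text
228 [  5. -20.  15.] [  5. -17.  15.] [  5. -15.  15.] [  5. -14.  16.] [  5. -11.  15.] [ 5. 10. 15.] [ 5. 12. 16.] [ 5. 16. 15.]
231 [nan nan nan] [  3. -17.  15.] [  3. -15.  16.] [  3. -14.  16.] [  3. -11.  15.] [ 3. 10. 15.] [ 3. 12. 15.] [ 2. 16. 16.]
233 [  2. -21.  16.] [ 12. -15.  -6.] [ 11. -14.  -5.] [ 12. -12.  -5.] [  2. -11.  15.] [12.  8. -6.] [12. 10. -7.] [12. 13. -7.]
236 [ 12. -18. -10.] [ 12. -15.  -9.] [ 12. -13. -10.] [ 12. -12.  -9.] [  4. -11.   6.] [ 12.   8. -11.] [ 12.  10. -10.] [ 12.  13. -10.]
240 [ 12. -17. -14.] [ 12. -14. -14.] [ 12. -13. -14.] [ 12. -12. -13.] [  4. -10.   1.] [ 12.   8. -14.] [ 12.  10. -13.] [ 12.  13. -14.]
245 [ 12. -17. -19.] [ 12. -14. -19.] [ 12. -13. -18.] [ 12. -11. -19.] [  4. -10.  -4.] [ 12.   7. -19.] [ 12.   9. -19.] [ 12.  12. -20.]
255 [ 12. -16. -28.] [ 12. -13. -28.] [ 12. -12. -29.] [  7. -11. -20.] [  0. -10.  -8.] [ 10.   7. -25.] [ 12.   9. -28.] [ 12.  11. -28.]
265 [ 12. -15. -36.] [nan nan nan] [ 12. -11. -36.] [  3. -11. -21.] [ -6. -10.  -8.] [  6.   7. -27.] [ 12.   8. -36.] [ 12.  10. -37.]
275 [ 13. -14. -46.] [  8. -13. -38.] [  8. -11. -37.] [ -2. -11. -22.] [-26. -12.  14.] [  2.   7. -29.] [  8.   8. -37.] [ 13.   9. -45.]
285 [ 13. -14. -51.] [  2. -13. -36.] [  3. -12. -37.] [ -7. -11. -23.] [-33. -12.  15.] [ -3.   7. -29.] [  3.   8. -38.] [ 13.   9. -51.]
295 [ 13. -13. -58.] [ -2. -13. -37.] [ -2. -12. -37.] [-41. -14.  15.] [-40. -12.  14.] [ -6.   7. -32.] [ -1.   8. -38.] [ 13.   8. -57.]
305 [nan nan nan] [ -6. -13. -38.] [ -7. -12. -37.] [-48. -15.  15.] [-48. -12.  15.] [-48.  11.  15.] [ -7.   8. -37.] [ 13.   8. -62.]
```

View pics/w3z.png

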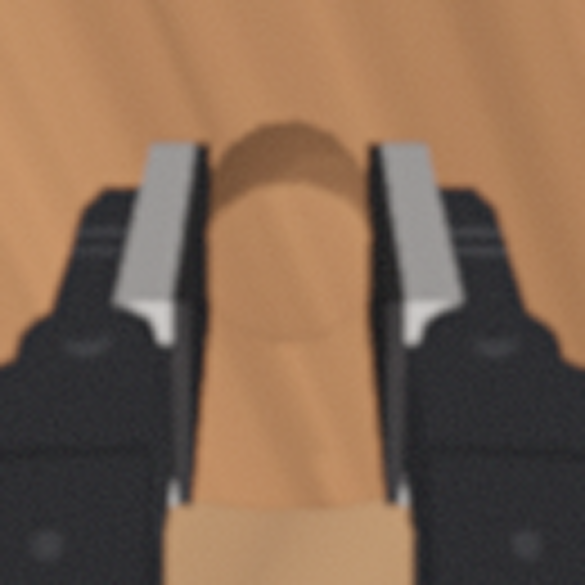

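The pads only overlap the top few mm of the knob: the TCP is at z 0.040, not 0.028. I'll reopen, descend and check the height before closing.

Request:
jog_arm(plan=[[[0.045,0,0,0,0,0,0],[0.045,0,0,0,0,0,0],[0.045,0,0,0,0,0,0],[0.045,-0.001,-0.002,0.012,0,0,0],[0.045,0,0,0,0,0,0]]])

```text
time_s: 4.2
tool_pos: [0.527, 0.2795, 0.0272]
tcp_rot: [0.568, 0.823, 0.004, 0.003]
force: [-0.2, -0.6, 0.4]
gripper_width: 0.0447
```

Request:
jog_arm(plan=[[[0.015,0,0,0,0,0,0],[0.015,0,0,0,0,0,0],[0.015,0,0,0,0,0,0]]])

```text
time_s: 4.58
tool_pos: [0.527, 0.2795, 0.0274]
tcp_rot: [0.568, 0.823, 0.004, 0.003]
force: [0.0, 0.1, -2.0]
gripper_width: 0.0194
```

Run:
```python
from workcell import r
from lidw import *
s=r.read_state();print(s["gripper_width"],s["tool_pos"],s["force"]); c=r.camera("wrist")
T,W,m=lid(s,c)
M=R.from_quat(s["tcp_rot"]).as_matrix()
L=(W-s["tool_pos"])@M*1000
for v in (215,225,230,236,240,245,255,265,275): print(v,*[L[v,u].round(0) for u in (238,244,264,284,288)])
cv2.imwrite("pics/w4.png",c["color"])
cv2.imwrite("pics/w4z.png",cv2.resize(c["color"][200:330,200:330],None,fx=4.5,fy=4.5,interpolation=cv2.INTER_CUBIC))
```

```text
0.019418958861633015 [0.52698516 0.27949407 0.02742222] [ 0.01102893  0.12010763 -1.96674259]
215 [ 18. -16.   3.] [ 18. -12.   3.] [18. -2.  2.] [18.  9.  2.] [18. 11.  3.]
225 [ 13. -16.   2.] [ 13. -12.   2.] [12. -2.  3.] [12.  9.  3.] [13. 11.  2.]
230 [  9. -16.   3.] [ 10. -13.   2.] [10. -2.  1.] [9. 9. 3.] [10. 11.  2.]
236 [ 12. -15. -10.] [ 12. -12.  -9.] [ 9. -2. -3.] [ 12.   8. -10.] [ 12.  10. -10.]
240 [ 12. -14. -14.] [  9. -12.  -9.] [10. -2. -9.] [ 12.   8. -13.] [ 11.  10. -13.]
245 [ 12. -14. -19.] [  7. -12.  -9.] [  9.  -2. -14.] [ 10.   8. -16.] [ 12.   9. -19.]
255 [ 11. -13. -27.] [  3. -12. -12.] [  7.  -2. -20.] [  6.   8. -19.] [ 11.   9. -27.]
265 [ 12. -13. -37.] [  2. -11. -20.] [  2.  -2. -19.] [  2.   8. -20.] [ 12.   8. -36.]
275 [  8. -13. -38.] [ -4. -11. -19.] [ -4.  -2. -20.] [ -4.   8. -20.] [  8.   8. -37.]
```

View pics/w4z.png

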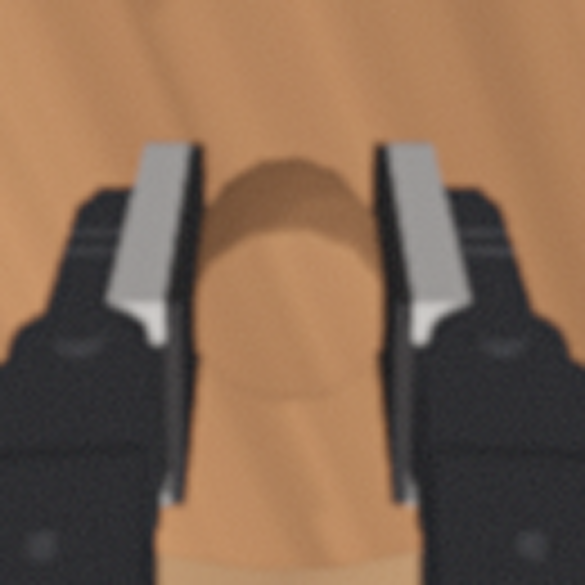

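The knob is now gripped well, with tips about 8 mm above the disc and roughly 14 mm of overlap. Lifting.

Request:
jog_arm(plan=[[[0.01,0,0,-0.02,0,0,0],[0.01,0,0,-0.04,0,0,0],[0.01,0,0,-0.04,0,0,0],[0.01,0,0,-0.043,0,0,0],[0.01,0,0,0,0,0,0]]])

```text
time_s: 5.25
tool_pos: [0.525, 0.2787, 0.1739]
tcp_rot: [0.568, 0.823, 0.004, 0.002]
force: [-0.0, -0.1, -1.2]
gripper_width: 0.0193
```

Run:
```python
from workcell import r
from lidw import *
s=r.read_state();print(s["gripper_width"],s["tool_pos"],s["force"],s["tcp_rot"]); c=r.camera("wrist")
T,W,m=lid(s,c)
M=R.from_quat(s["tcp_rot"]).as_matrix()
L=(W-s["tool_pos"])@M*1000
for v in (215,225,230,236,240,245,255,265,275): print(v,*[L[v,u].round(0) for u in (238,264,288)])
q=L[(L[...,2]>-6)&(L[...,2]<12)&(abs(L[...,1])<60)&(abs(L[...,0]-20)<45)&(np.mgrid[:384,:512][0]<225)]
A=np.c_[q[:,:2],np.ones(len(q))];print("plane",len(q),np.linalg.lstsq(A,q[:,2],rcond=None)[0])
cv2.imwrite("pics/w5.png",c["color"])
```

```text
0.019260818620568776 [0.52504088 0.2787162  0.17386558] [-0.04421317 -0.05998323 -1.15651668] [0.56848613 0.82268231 0.00356421 0.00215452]
215 [ 18. -16.   3.] [18. -2.  4.] [18. 11.  2.]
225 [ 13. -16.   2.] [13. -2.  2.] [12. 11.  3.]
230 [ 10. -16.   2.] [ 9. -2.  3.] [ 9. 11.  3.]
236 [ 12. -15. -10.] [10. -2. -5.] [ 12.  10. -10.]
240 [ 12. -14. -13.] [ 10.  -2. -10.] [ 12.  10. -14.]
245 [nan nan nan] [  9.  -2. -14.] [ 12.   9. -19.]
255 [ 12. -13. -28.] [  7.  -2. -19.] [ 12.   8. -29.]
265 [ 12. -13. -37.] [  2.  -2. -20.] [ 12.   8. -36.]
275 [  8. -13. -38.] [ -4.  -2. -19.] [  8.   8. -38.]
plane 10511 [0.01327864 0.00860001 2.03749203]
```

View pics/w5.png

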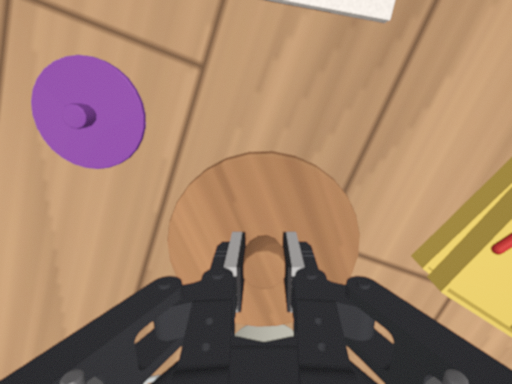

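The lid is held level, with a disc plane slope of about 1°. Carrying it over the jar.

Request:
jog_arm(plan=[[[0.01,-0.041,0,0,0,0,0],[0.01,-0.041,0,0,0,0,0],[0.01,-0.041,0,0,0,0,0],[0.01,-0.041,0,0,0,0,0],[0.01,-0.041,0,0,0,0,0],[0.01,-0.041,0.001,0,0,0,0],[0.01,0,0,0,0,0,0],[0.01,0,0,0,0,0,0]]])

```text
time_s: 6.3
tool_pos: [0.6103, 0.0418, 0.1598]
tcp_rot: [0.568, 0.823, -0.002, -0.005]
force: [0.1, 0.3, -0.8]
gripper_width: 0.0198
```

Run:
```python
from workcell import r
from lidw import *
s=r.read_state();print(s["gripper_width"],s["tool_pos"],s["force"],s["tcp_rot"]); 
d={n:r.camera(n) for n in ("top","scene","wrist")}; pickle.dump((s,d),open("d6.pkl","wb"))
M=R.from_quat(s["tcp_rot"]).as_matrix();print(M,np.degrees(np.arctan2(M[1,1],M[0,1])))
cv2.imwrite("pics/t6.png",cv2.resize(d["top"]["color"][120:250,170:330],None,fx=4.5,fy=4.5,interpolation=cv2.INTER_CUBIC))
cv2.imwrite("pics/s6.png",cv2.resize(d["scene"]["color"][110:250,200:360],None,fx=4.2,fy=4.2,interpolation=cv2.INTER_CUBIC))
```

```text
0.01980440832565081 [0.61031806 0.0418039  0.1598303 ] [ 0.07819186  0.31814499 -0.75552807] [ 0.56787945  0.82309407 -0.00215188 -0.00494481]
[[-0.35497697  0.93481513 -0.01058411]
 [ 0.93485769  0.35501661  0.00207372]
 [ 0.00569608 -0.00915852 -0.99994184]] 20.795374953512052
```

View pics/t6.png

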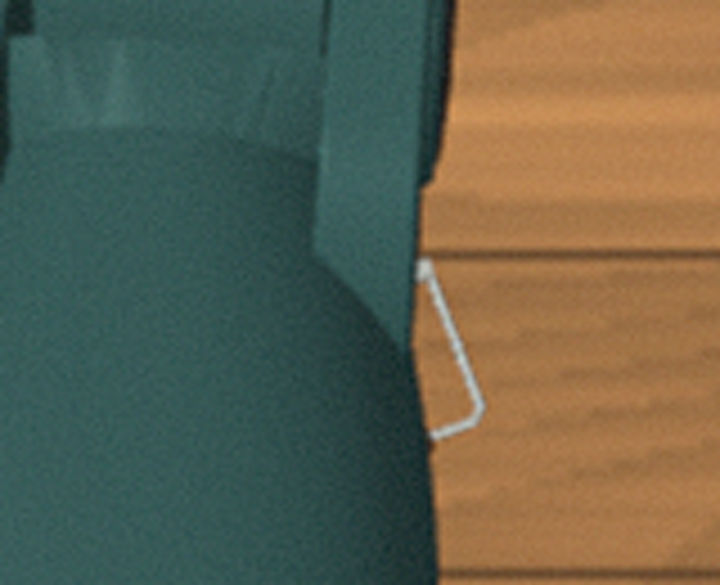

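View pics/s6.png

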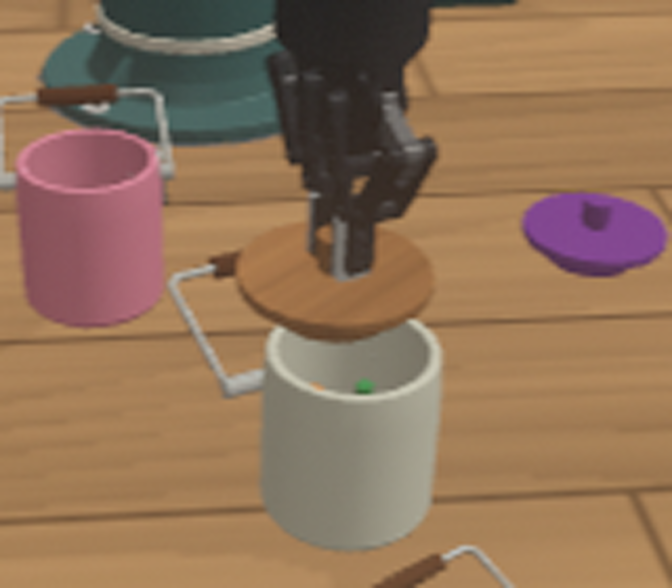

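Run:
```python
from lidw import *
d0=pickle.load(open("d0.pkl","rb"));s,d6=pickle.load(open("d6.pkl","rb"))
def fit(q):
    A=np.c_[2*q[:,:2],np.ones(len(q))];x=np.linalg.lstsq(A,(q[:,:2]**2).sum(1),rcond=None)[0];return x[:2].round(4),np.sqrt(x[2]+x[:2]@x[:2]).round(4),len(q)
from scipy.optimize import least_squares
for n in ("top","scene"):
    W=pts(d0[n],d0[n]["cam_to_world"])
    q=W[(W[...,2]>.1045)&(W[...,2]<.113)&(np.hypot(W[...,0]-.614,W[...,1]-.05)<.058)]
    print(n,"rim",fit(q),q[:,2].mean())
    # silhouettes of rim annulus: outer contour cast to z=.108
    hsv=cv2.cvtColor(d0[n]["color"],cv2.COLOR_BGR2HSV)
c=d6["scene"];T=c["cam_to_world"];W=pts(c,T)
hsv=cv2.cvtColor(c["color"],cv2.COLOR_BGR2HSV)
m=((W[...,2]>.145)&(W[...,2]<.175)&(np.hypot(W[...,0]-.61,W[...,1]-.042)<.075)&(hsv[...,1]>90)&(hsv[...,2]>60)).astype(np.uint8)
print("z disc",np.median(W[m>0][:,2]),m.sum(),W[m>0].min(0),W[m>0].max(0))
cs=max(cv2.findContours(m,0,1)[0],key=cv2.contourArea)
hull=cv2.convexHull(cs)[:,0];p=ray(c,T,hull[:,0],hull[:,1],.159)
f_=least_squares(lambda x:np.hypot(p[:,0]-x[0],p[:,1]-x[1])-.053,[.61,.042],loss="soft_l1",f_scale=.001);print("lid hull",f_.x,(f_.fun*1000).round(1))
q=W[m>0];print("plane",np.linalg.lstsq(np.c_[q[:,:2]-[.61,.042],np.ones(len(q))],q[:,2],rcond=None)[0])
# scene rim outline on d0: white mask
c=d0["scene"];hsv=cv2.cvtColor(c["color"],cv2.COLOR_BGR2HSV);W=pts(c,T)
m=((np.hypot(W[...,0]-.614,W[...,1]-.05)<.062)&(W[...,2]>.02)&(W[...,2]<.12)&(hsv[...,1]<60)).astype(np.uint8)
cs=max(cv2.findContours(m,0,1)[0],key=cv2.contourArea);h=cv2.convexHull(cs)[:,0];print(h[h[:,1].argmin()],h[:,0].min(),h[:,0].max())
up=h[h[:,1]<h[:,1].min()+14];p=ray(c,T,up[:,0],up[:,1],.108)
f_=least_squares(lambda x:np.hypot(p[:,0]-x[0],p[:,1]-x[1])-.050,[.61,.042],loss="soft_l1",f_scale=.001);print("rim hull",f_.x,(f_.fun*1000).round(1))
c=d0["top"];T=c["cam_to_world"];hsv=cv2.cvtColor(c["color"],cv2.COLOR_BGR2HSV);W=pts(c,T)
m=((np.hypot(W[...,0]-.614,W[...,1]-.05)<.058)&(W[...,2]>.095)&(W[...,2]<.12)&(hsv[...,1]<60)).astype(np.uint8)
cs=max(cv2.findContours(m,0,1)[0],key=cv2.contourArea);h=cv2.convexHull(cs)[:,0];p=ray(c,T,h[:,0],h[:,1],.108)
f_=least_squares(lambda x:np.hypot(p[:,0]-x[0],p[:,1]-x[1])-x[2],[.61,.042,.05],loss="soft_l1",f_scale=.001);print("top rim hull",f_.x,(f_.fun*1000).round(1))
```

```text
top rim (array([0.6137, 0.0498]), np.float64(0.0451), 302) 0.1083117491069287
scene rim (array([0.6168, 0.0517]), np.float64(0.0451), 229) 0.10682795018148512
z disc 0.15663178991240123 875 [ 0.56241947 -0.01187864  0.14792741] [0.66554455 0.09117815 0.17486986]
lid hull [0.62192768 0.03771526] [ 2.5  5.1  5.   4.4  1.9 -0.3 -0.6  1.1  0.8  1.6  3.5  3.8  3.   2.5
  1.4  0.8  0.2 -0.9 -0.7  0.9  2.2  3.9  5.1]
plane [-0.04430884  0.00654948  0.15728758]
[287 182] 257 304
rim hull [0.62100822 0.05008969] [ 1.4  1.2 -0.7 -1.5 -2.2 -2.7 -1.1 -0.6 -0.2  1.1]
top rim hull [0.61301828 0.04960546 0.04816432] [ 0.2 -0.2 -1.  -0.7 -0.5 -0.4  0.5  1.   0.5  0.1  0.2 -0.  -0.2 -0.1
 -0.3 -0.7 -0.6  0.   0.5  0.6  0.5  0.3]
```

Request:
jog_arm(plan=[[[0.01,0.0087,0.0065,0,-0.5,-0.3,0],[0.01,0,0,0,0,0,0]]])

```text
time_s: 6.7
tool_pos: [0.6134, 0.0549, 0.1607]
tcp_rot: [0.567, 0.824, 0.001, 0.001]
force: [0.3, 1.3, -1.1]
gripper_width: 0.0191
```

Run:
```python
from workcell import r
from lidw import *
s=r.read_state();print(s["gripper_width"],s["tool_pos"],s["force"],s["tcp_rot"]); 
M=R.from_quat(s["tcp_rot"]).as_matrix();print(M[:,2])
c=r.camera("scene");T=c["cam_to_world"];W=pts(c,T)
hsv=cv2.cvtColor(c["color"],cv2.COLOR_BGR2HSV)
zz=s["tool_pos"][2]-.0024
m=((abs(W[...,2]-zz)<.006)&(np.hypot(W[...,0]-.614,W[...,1]-.05)<.075)&(hsv[...,1]>90)&(hsv[...,2]>60))
q=W[m];print(zz,np.median(q[:,2]),cv2.minEnclosingCircle(q[:,:2].astype(np.float32)))
print("extent y",np.percentile(q[:,1],[0.5,99.5]).mean(),"x",np.percentile(q[:,0],[0.5,99.5]).mean())
cv2.imwrite("pics/s7.png",cv2.resize(c["color"][110:250,200:360],None,fx=4.2,fy=4.2,interpolation=cv2.INTER_CUBIC))
```

```text
0.019122668518464427 [0.61337267 0.05487293 0.16069133] [ 0.31815537  1.26902309 -1.11606785] [5.66744604e-01 8.23893166e-01 5.08674881e-04 5.89321705e-04]
[ 1.54765374e-03  1.70197723e-04 -9.99998788e-01]
0.1582913289221292 0.15762789689900503 ((0.6161573529243469, 0.05223127081990242), 0.053831372410058975)
extent y 0.052248095281496 x 0.6188236990321698
```

View pics/s7.png

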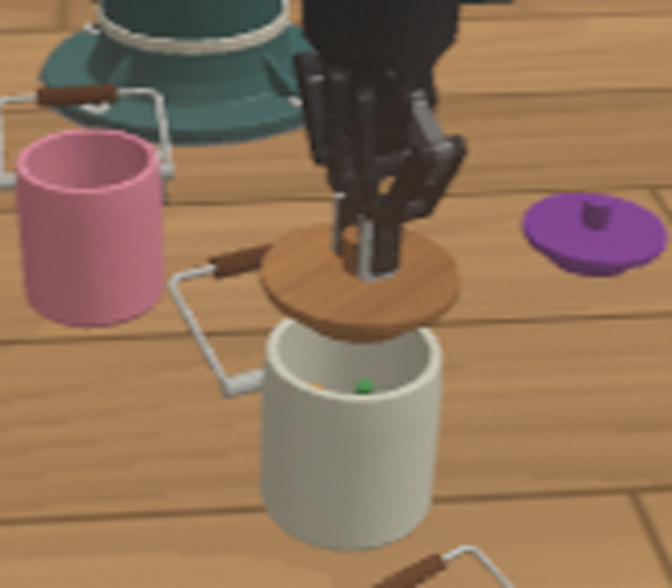

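The scene camera puts the lid centre at (0.616,0.052) and the rim at (0.617,0.052), so they line up. Lowering now and watching the force.

Request:
jog_arm(plan=[[[0.01,-0.001,0,0.014,0,0,0],[0.01,0,0,0.01,0,0,0],[0.01,0,0,0,0,0,0]]])

```text
time_s: 7.12
tool_pos: [0.6133, 0.0537, 0.1345]
tcp_rot: [0.567, 0.824, 0.0, 0.0]
force: [0.7, -0.3, -0.8]
gripper_width: 0.0192
```

Request:
jog_arm(plan=[[[0.01,0,0,0.007,0,0,0],[0.01,0,0,0,0,0,0]]])

```text
time_s: 7.38
tool_pos: [0.6133, 0.0534, 0.1269]
tcp_rot: [0.567, 0.824, 0.0, 0.0]
force: [-0.7, -0.5, -1.5]
gripper_width: 0.0196
```

Request:
jog_arm(plan=[[[0.01,0,0,0.0045,0,0,0],[0.01,0,0,0,0,0,0]]])

```text
time_s: 7.62
tool_pos: [0.6135, 0.0534, 0.1224]
tcp_rot: [0.567, 0.824, 0.0, 0.0]
force: [0.2, -0.8, -2.2]
gripper_width: 0.0192
```

Run:
```python
from workcell import r
from h import *
s=r.read_state();print(s["tool_pos"],s["force"])
c=r.camera("scene")
cv2.imwrite("pics/s8.png",cv2.resize(c["color"][110:250,200:360],None,fx=4.2,fy=4.2,interpolation=cv2.INTER_CUBIC))
```

```text
[0.61350545 0.05339085 0.12236897] [ 0.19464592 -0.84134239 -2.1935793 ]
```

View pics/s8.png

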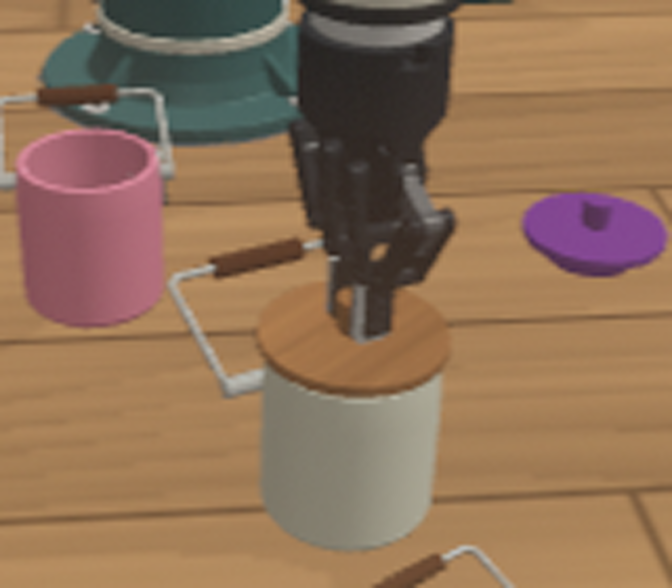

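The lid is nearly seated and concentric: disc edges at zoom x 258–449, jar at 263–440. Finishing the seating.

Request:
jog_arm(plan=[[[0.01,-0.001,0,0.001,0,0,0],[0.01,0,0,0.001,0,0,0],[0.01,0,0,0,0,0,0]]])

```text
time_s: 8.05
tool_pos: [0.6142, 0.0523, 0.1214]
tcp_rot: [0.567, 0.824, 0.001, 0.001]
force: [-1.5, -0.8, 0.8]
gripper_width: 0.0196
```

Request:
jog_arm(plan=[[[0.03,0,0,0,0,0,0],[0.045,0,0,0,0,0,0],[0.045,0,0,0,0,0,0],[0.045,0,0,-0.03,0,0,0],[0.045,0,0,-0.06,0,0,0],[0.045,0,-0.05,-0.03,0,0,0],[0.045,0,-0.05,0,0,0,0],[0.045,0,0,0,0,0,0]]])

```text
time_s: 9.05
tool_pos: [0.5189, 0.0157, 0.2448]
tcp_rot: [0.567, 0.824, 0.001, 0.002]
force: [0.3, 0.3, -0.4]
gripper_width: 0.0445
```

Run:
```python
from workcell import r
from lidw import *
s=r.read_state();print(s["tool_pos"],s["force"],s["tcp_rot"])
d={n:r.camera(n) for n in ("wrist","scene")};pickle.dump((s,d),open("d9.pkl","wb"))
c=d["scene"];W=pts(c,c["cam_to_world"]);q=W[(abs(W[...,2]-.119)<.006)&(np.hypot(W[...,0]-.614,W[...,1]-.05)<.06)]
print("scene lid",np.median(q[:,2]),cv2.minEnclosingCircle(q[:,:2].astype(np.float32)))
print(np.linalg.lstsq(np.c_[q[:,:2]-[.615,.05],np.ones(len(q))],q[:,2],rcond=None)[0])
cv2.imwrite("pics/s9.png",cv2.resize(c["color"][110:250,200:360],None,fx=4.2,fy=4.2,interpolation=cv2.INTER_CUBIC))
cv2.imwrite("pics/w9.png",d["wrist"]["color"])
```

```text
[0.51892376 0.01572201 0.24483507] [ 0.33137574  0.25739563 -0.43444507] [5.66656774e-01 8.23952298e-01 5.60250826e-04 1.54831458e-03]
scene lid 0.11826293432212942 ((0.616515040397644, 0.04982644319534302), 0.05392077937722206)
[-0.01087704  0.0024004   0.11823975]
```

View pics/s9.png

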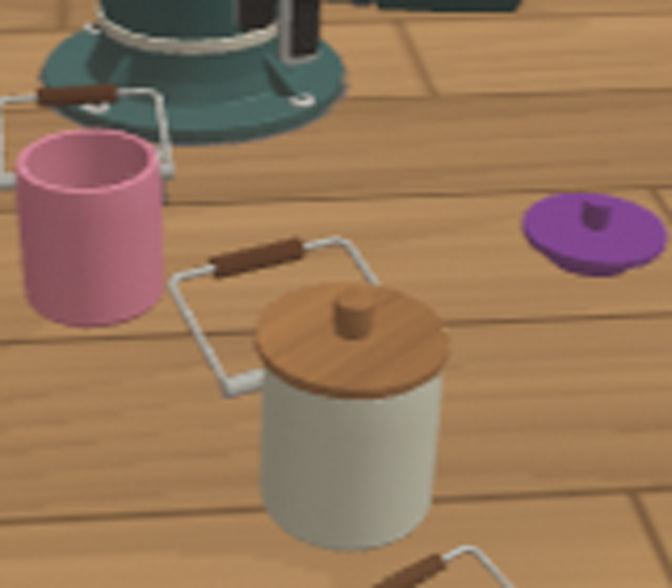

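View pics/w9.png

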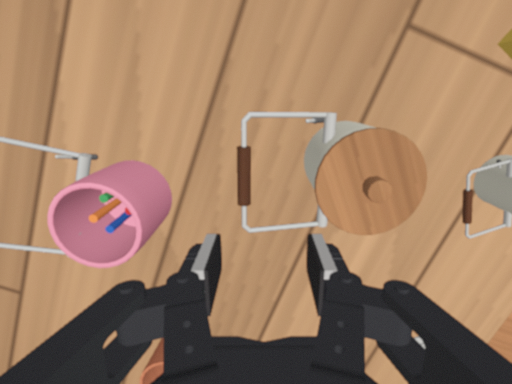

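The lid is seated flush and flat, with its disc top at z 0.118. In the wrist view the sleeve is at (244,175) with its axis along tool x. Measuring it.

Run:
```python
from lidw import *
s,d=pickle.load(open("d9.pkl","rb"));c=d["wrist"];T=Tw(s,c);W=pts(c,T);M=R.from_quat(s["tcp_rot"]).as_matrix();L=(W-s["tool_pos"])@M*1000
hsv=cv2.cvtColor(c["color"],cv2.COLOR_BGR2HSV)
m=np.zeros(hsv.shape[:2],bool);m[135:215,230:258]=1
m&=(W[...,2]>.085)&(W[...,2]<.12)&(hsv[...,1]>100)
q=L[m];print(len(q),q.mean(0),np.percentile(q,[2,98],axis=0).round(1),cv2.minAreaRect(q[:,:2].astype(np.float32)))
print("world",W[m].mean(0),np.percentile(W[m][:,2],98))
k=L[(W[...,2]>.133)&(W[...,2]<.148)&(np.mgrid[:384,:512][0]<230)&(np.mgrid[:384,:512][0]>130)&(np.mgrid[:384,:512][1]>330)&(np.mgrid[:384,:512][1]<440)];print("knob",len(k),k.mean(0))
d0=pickle.load(open("d0.pkl","rb"))
for n in("top","scene"):
    c=d0[n];W=pts(c,c["cam_to_world"]);hsv=cv2.cvtColor(c["color"],cv2.COLOR_BGR2HSV)
    m=(W[...,2]>.085)&(W[...,2]<.118)&(hsv[...,1]>120)&(np.hypot(W[...,0]-.5,W[...,1]-.007)<.045)
    q=W[m];print(n,len(q),q.mean(0),(M.T@(q.mean(0)-s["tool_pos"])*1000).round(1),cv2.minAreaRect(q[:,:2].astype(np.float32)))
```

```text
810 [  3.76955458 -21.86783648 140.24208017] [[-25.1 -28.8 137.7]
 [ 31.6 -15.4 144.6]] ((2.9668750762939453, -21.944822311401367), (59.89921188354492, 13.415670394897461), 1.6357035636901855)
world [0.49760184 0.0113011  0.10452797] 0.10709745955234609
knob 524 [  0.26883387  97.99074845 104.99367118]
top 145 [0.49932368 0.00858353 0.10510267] [  0.6 -21.2 139.7] ((0.4994991421699524, 0.008295588195323944), (0.013929774984717369, 0.05915755778551102), 19.926912307739258)
scene 113 [0.50479028 0.01026793 0.10154814] [  0.2 -15.5 143.2] ((0.5038053393363953, 0.01041698083281517), (0.012122773565351963, 0.05930468440055847), 20.8314266204834)
```

Request:
jog_arm(plan=[[[0.045,0.002,-0.02,0.03,0,0,0],[0.045,0,0,0.04,0,0,0],[0.045,0,0,0.04,0,0,0],[0.045,0,0,0,0,0,0]]])

```text
time_s: 9.65
tool_pos: [0.5061, 0.0116, 0.1306]
tcp_rot: [0.566, 0.825, 0.001, 0.002]
force: [0.1, 0.5, 1.1]
gripper_width: 0.0449
```

Run:
```python
from workcell import r
from lidw import *
s=r.read_state();print(s["tool_pos"],s["force"],s["tcp_rot"])
d={n:r.camera(n) for n in ("wrist","scene")}
c=d["wrist"];T=Tw(s,c);W=pts(c,T);M=R.from_quat(s["tcp_rot"]).as_matrix();L=(W-s["tool_pos"])@M*1000;print(M[:,2])
hsv=cv2.cvtColor(c["color"],cv2.COLOR_BGR2HSV)
m=(W[...,2]>.09)&(W[...,2]<.115)&(hsv[...,1]>100)&(abs(L[...,0])<40)&(abs(L[...,1])<20)
q=L[m];print(len(q),q.mean(0),np.percentile(q,[2,98],axis=0).round(1))
cv2.imwrite("pics/s10.png",cv2.resize(d["scene"]["color"][60:250,180:400],None,fx=3,fy=3,interpolation=cv2.INTER_CUBIC))
cv2.imwrite("pics/w10.png",d["wrist"]["color"])
```

```text
[0.5061177  0.01156927 0.13062635] [0.05703445 0.45122614 1.11959352] [0.5657678  0.82456113 0.00115163 0.00209908]
[ 4.76475518e-03 -4.75998070e-04 -9.99988535e-01]
1947 [ 4.20107497 -8.38537968 25.97617026] [[-25.9 -15.1  23.6]
 [ 31.6  -1.8  30.8]]
```

View pics/w10.png

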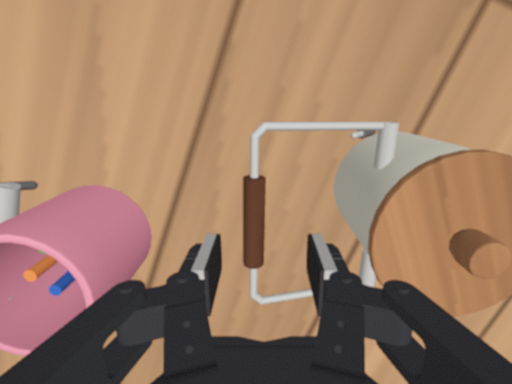

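View pics/s10.png

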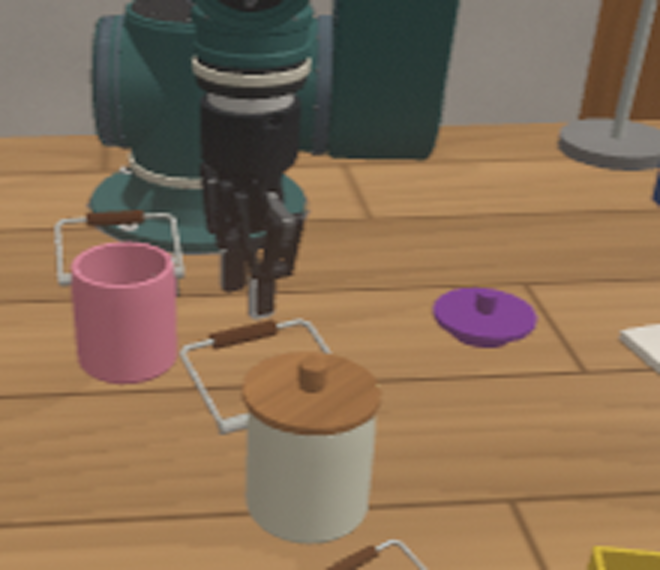

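Request:
jog_arm(plan=[[[0.045,0.003,-0.007,0.012,0,0,0],[0.045,0,0,0,0,0,0],[0.045,0,0,0.034,0,0,0],[0.045,0,0,0,0,0,0]]])

```text
time_s: 10.25
tool_pos: [0.5029, 0.0114, 0.0898]
tcp_rot: [0.566, 0.825, 0.004, 0.007]
force: [-0.8, 0.2, 0.2]
gripper_width: 0.0452
```

Run:
```python
from workcell import r
from lidw import *
s=r.read_state();print(s["tool_pos"],s["force"],s["tcp_rot"])
d={n:r.camera(n) for n in ("wrist",)}
c=d["wrist"];T=Tw(s,c);W=pts(c,T);M=R.from_quat(s["tcp_rot"]).as_matrix();L=(W-s["tool_pos"])@M*1000;print(M[:,2])
hsv=cv2.cvtColor(c["color"],cv2.COLOR_BGR2HSV)
m=(W[...,2]>.09)&(W[...,2]<.115)&(hsv[...,1]>100)&(abs(L[...,0])<40)&(abs(L[...,1])<20)
q=L[m];print(len(q),q.mean(0),np.percentile(q,[2,98],axis=0).round(1))
cv2.imwrite("pics/w11.png",d["wrist"]["color"])
```

```text
[0.50285834 0.01135583 0.08978267] [-0.78096493  0.18067696  0.22043024] [0.56562932 0.82462275 0.00356547 0.00693336]
[ 0.01546829 -0.00196309 -0.99987843]
3043 [  3.84048483  -5.15675439 -14.91240944] [[-26.9 -11.8 -17.3]
 [ 30.6   1.5 -10.1]]
```

View pics/w11.png

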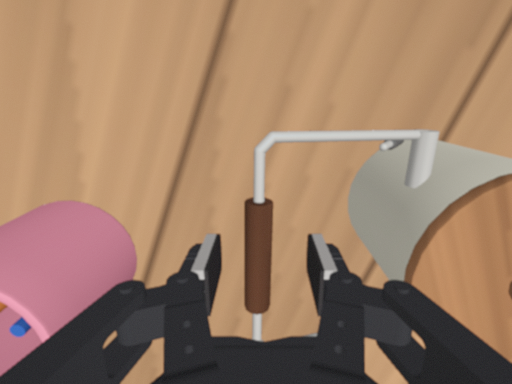

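Request:
jog_arm(plan=[[[0.045,0.002,-0.003,0.004,0.8,0.4,0],[0.045,0,0,0,0,0,0],[0.005,0,0,0,0,0,0],[0.005,0,0,0,0,0,0],[0.005,0,0,0,0,0,0]]])

```text
time_s: 10.92
tool_pos: [0.4996, 0.0109, 0.0901]
tcp_rot: [0.566, 0.824, -0.001, 0.002]
force: [4.8, 2.8, -0.9]
gripper_width: 0.0115
```

Run:
```python
from workcell import r
from lidw import *
s=r.read_state();print(s["tool_pos"],s["force"],s["tcp_rot"],s["gripper_width"],s["joint_pos"])
d={n:r.camera(n) for n in ("wrist",)}
M=R.from_quat(s["tcp_rot"]).as_matrix();print(M)
cv2.imwrite("pics/w12.png",d["wrist"]["color"])
```

```text
[0.49956794 0.0108979  0.09007012] [ 4.80537302  2.81510433 -0.86093219] [ 0.56600157  0.82440142 -0.00136811  0.00162724] 0.011458923961452375 [-0.13915606  0.30871012 -0.38924065  0.87115382 -0.00390084  1.06413904]
[[-3.59279152e-01  9.33229449e-01  1.13429686e-03]
 [ 9.33220544e-01  3.59280705e-01 -4.09777793e-03]
 [-4.23169802e-03 -4.13697047e-04 -9.99990961e-01]]
```

View pics/w12.png

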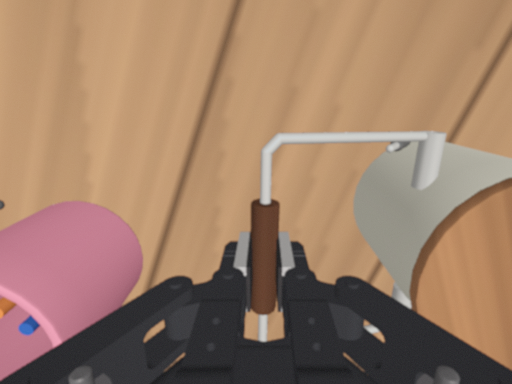

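The sleeve is gripped, so I'll start the arc, with the tool vertical and tool y along jar +x.

Request:
jog_arm(plan=[[[0.005,0,0.004,-0.0112,0,0,0],[0.005,0,0.005,-0.0105,0,0,0],[0.005,0,0.0067,-0.0098,0,0,0],[0.005,0,0.0076,-0.0088,0,0,0]]])

```text
time_s: 11.48
tool_pos: [0.5197, 0.0184, 0.1317]
tcp_rot: [0.567, 0.824, -0.005, -0.0]
force: [-3.3, -7.4, -3.9]
gripper_width: 0.0114
```

```bash
cat > chk.py <<'E'
from workcell import r
from lidw import *
import sys
s=r.read_state();print(s["tool_pos"],s["force"],s["tcp_rot"],s["gripper_width"])
M=R.from_quat(s["tcp_rot"]).as_matrix();print(M[:,2]); ey=M[:2,1]/np.linalg.norm(M[:2,1])
# pivot from closed pose at start: sleeve start = TCP(.49957,.0109,.0901)+.0089 up
y=(s["tool_pos"][:2]-[.49957,.0109])@ey-.0869; z=s["tool_pos"][2]+.0089-.076
print("y,z",y,z,"R",np.hypot(y,z),"phi",np.degrees(np.arctan2(y,z)))
n=sys.argv[1]
cv2.imwrite(f"pics/w{n}.png",r.camera("wrist")["color"])
cv2.imwrite(f"pics/s{n}.png",cv2.resize(r.camera("scene")["color"][60:250,180:400],None,fx=3,fy=3,interpolation=cv2.INTER_CUBIC))
E
python3 chk.py 13
```

```text
[0.51971663 0.01843234 0.13171492] [-3.33482339 -7.38081422 -3.90429776] [ 5.66621888e-01  8.23963896e-01 -4.80976767e-03 -5.43536809e-06] 0.011363255899118893
[-0.0054596  -0.00791999 -0.99995373]
y,z -0.06539204435044405 0.06461491929893297 R 0.09193044795027414 phi -45.34248515651378
```

View pics/s13.png

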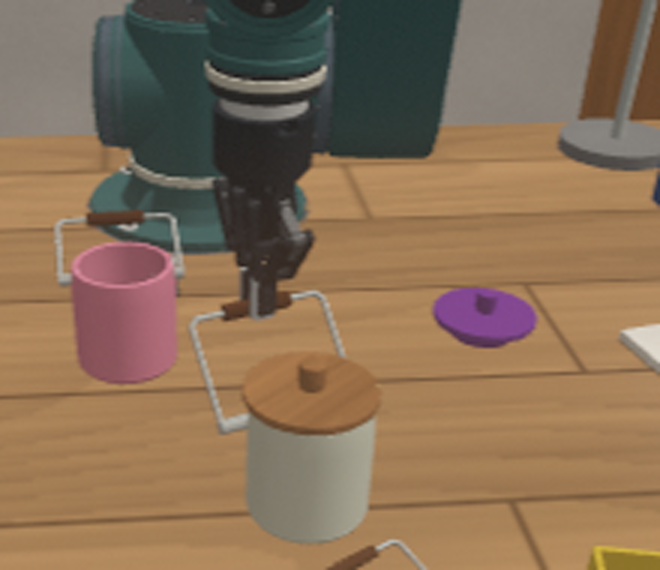

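Request:
jog_arm(plan=[[[0.005,0,0.01,-0.0065,0,0,0],[0.005,0,0.01,-0.0065,0,0,0],[0.005,0,0.0106,-0.0052,0,0,0],[0.005,0,0.011,-0.0038,0,0,0]]])

```text
time_s: 12.08
tool_pos: [0.5545, 0.031, 0.1583]
tcp_rot: [0.567, 0.823, -0.011, -0.001]
force: [-5.9, -7.0, 2.9]
gripper_width: 0.0109
```

```bash
python3 chk.py 14
```

```text
[0.55447443 0.03097339 0.15830367] [-5.8892954  -6.9934721   2.87181878] [ 0.56737937  0.82337688 -0.01140126 -0.00108612] 0.010939251975511093
[-0.01472626 -0.01754259 -0.99973766]
y,z -0.02844643242075435 0.0912036719565802 R 0.09553695251488839 phi -17.32270440084254
```

View pics/s14.png

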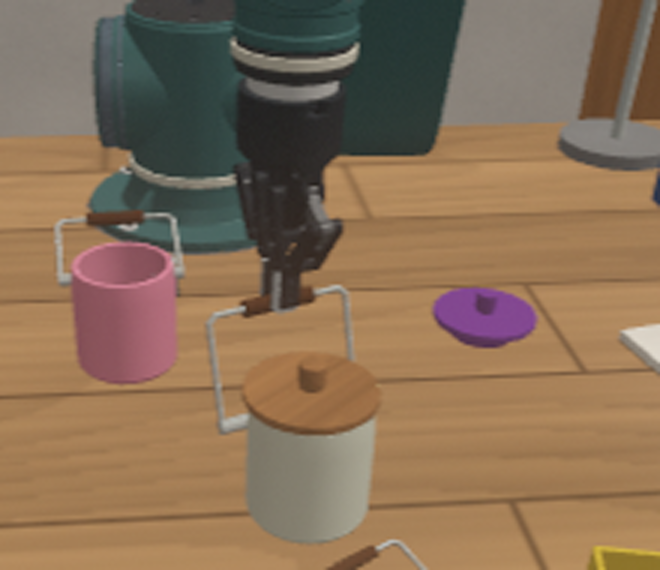

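The implied radius is 95 mm, so the pads are slipping up the sleeve. I'll push the grip back down over it and straighten the tool before going on.

Request:
jog_arm(plan=[[[0.005,0,0.003,0.005,-0.6,0.3,0],[0.005,0,0.003,0.005,-0.5,0.3,0]]])

```text
time_s: 12.42
tool_pos: [0.5626, 0.0331, 0.1563]
tcp_rot: [0.567, 0.824, 0.002, 0.005]
force: [-13.3, -3.7, 43.2]
gripper_width: 0.0111
```

```bash
python3 chk.py 15
```

```text
[0.56259618 0.0331386  0.1563406 ] [-13.29062312  -3.71406053  43.18305258] [0.56712716 0.82361612 0.00157271 0.00456054] 0.011099994027045682
[ 0.00929612 -0.00258219 -0.99995346]
y,z -0.020087309425397035 0.08924059511973904 R 0.0914734049725757 phi -12.685379458014383
```

View pics/w15.png

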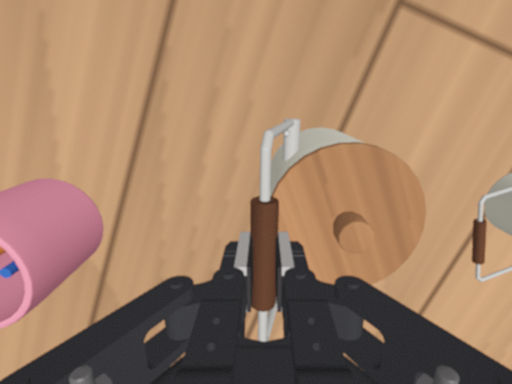

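Request:
jog_arm(plan=[[[0.005,0,0.01,-0.0035,0,0,0],[0.005,0,0.01,-0.001,0,0,0]]])

```text
time_s: 12.78
tool_pos: [0.5813, 0.0405, 0.1614]
tcp_rot: [0.567, 0.823, 0.001, 0.004]
force: [1.0, -10.0, -10.4]
gripper_width: 0.0112
```

```bash
python3 chk.py 16
```

```text
[0.58131445 0.04048275 0.16141118] [  0.97840067 -10.04342088 -10.39650275] [0.56731124 0.82349137 0.00124053 0.00428763] 0.011226385939888455
[ 0.00846918 -0.00282171 -0.99996015]
y,z 1.998928088627061e-05 0.09431118007142668 R 0.09431118218979348 phi 0.012143856245541002
```

View pics/w16.png

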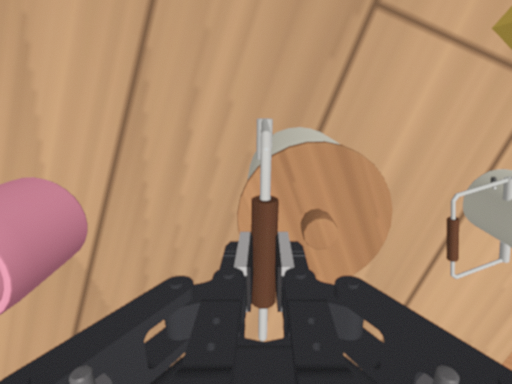

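Upright now. Carrying it past centre, still well above the knob.

Request:
jog_arm(plan=[[[0.005,0,0.012,0.001,0,0,0],[0.005,0,0.013,0.0025,0,0,0],[0.005,0,0,0,0,0,0]]])

```text
time_s: 13.25
tool_pos: [0.6079, 0.0502, 0.159]
tcp_rot: [0.567, 0.824, 0.002, 0.006]
force: [-0.3, 4.7, -5.1]
gripper_width: 0.0107
```

```bash
python3 chk.py 17
```

```text
[0.60788637 0.05023274 0.15901135] [-0.25525888  4.66704325 -5.05937882] [0.56714368 0.82359621 0.00248889 0.00557907] 0.010669434676424316
[ 0.01201292 -0.00222859 -0.99992536]
y,z 0.028321189133298078 0.09191134811735167 R 0.09617580603599352 phi 17.12594570218657
```

View pics/s17.png

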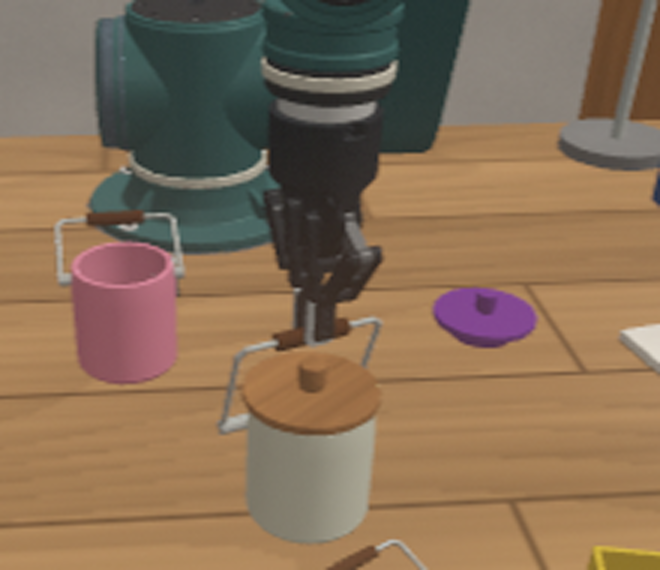

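The bail is at about 1.6 rad, past the 1.40 toggle. Opening and withdrawing straight up so it snaps shut.

Request:
jog_arm(plan=[[[0.03,0,0,-0.005,0,0,0],[0.03,0,0,-0.02,0,0,0],[0.03,0,0,-0.04,0,0,0],[0.03,0,0,-0.04,0,0,0],[0.03,0,-0.03,0,0,0,0],[0.03,0,0,0,0,0,0],[0.03,0,0,0,0,0,0]]])

```text
time_s: 14.22
tool_pos: [0.576, 0.0408, 0.2716]
tcp_rot: [0.566, 0.824, 0.005, 0.006]
force: [1.2, -0.1, 0.6]
gripper_width: 0.0303
```

```bash
python3 chk.py 18
```

```text
[0.57597314 0.04080108 0.27155824] [ 1.19073126 -0.08612938  0.55475381] [0.56644224 0.82406461 0.00497368 0.00599737] 0.030295000329159168
[ 0.01551905  0.00140293 -0.99987859]
y,z -0.004855983765653757 0.20445823783955136 R 0.2045158957117682 phi -1.36054717620286
```

View pics/s18.png

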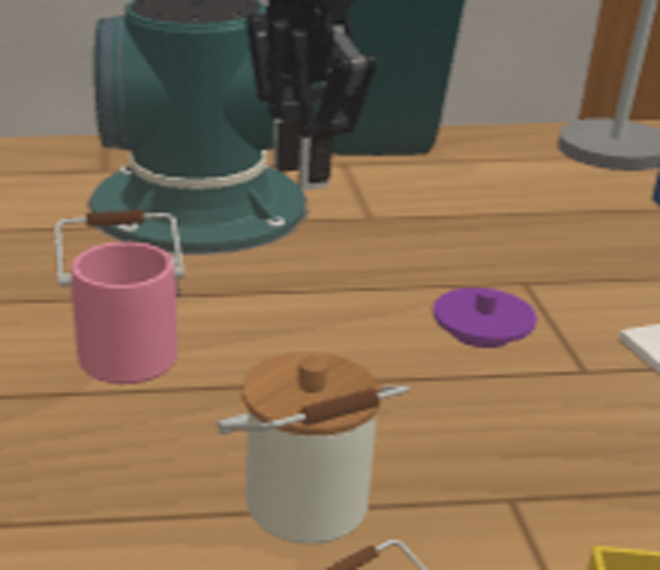

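View pics/w18.png

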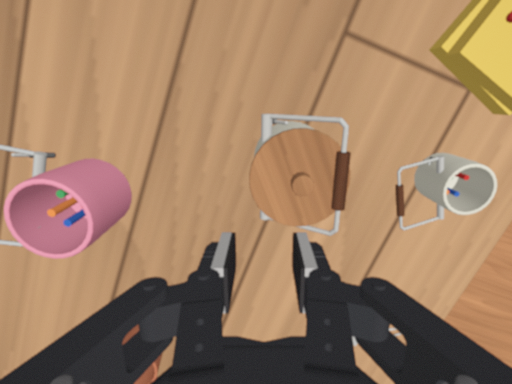

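The bail has snapped over: the sleeve lies on the lid's far side at wrist px (341,180), with the knob at (302,184). One last check of flatness, sleeve height and the cup.

Run:
```python
from workcell import r
from lidw import *
d0=pickle.load(open("d0.pkl","rb"))
c=r.camera("scene");W=pts(c,c["cam_to_world"]);hsv=cv2.cvtColor(c["color"],cv2.COLOR_BGR2HSV)
n=np.hypot(W[...,0]-.6168,W[...,1]-.0515)
q=W[(abs(W[...,2]-.119)<.005)&(n<.056)&(hsv[...,2]>85)&(hsv[...,1]>60)]
print("lid",np.median(q[:,2]),cv2.minEnclosingCircle(q[:,:2].astype(np.float32)),np.linalg.lstsq(np.c_[q[:,:2]-[.615,.05],np.ones(len(q))],q[:,2],rcond=None)[0])
q=W[(W[...,2]>.122)&(W[...,2]<.145)&(n<.07)&(hsv[...,2]<85)&(hsv[...,1]>100)&(W[...,0]>.63)]
print("sleeve",len(q),q.mean(0),np.percentile(q[:,2],[5,95]),(q.mean(0)[:2]-[.6168,.0515])@[.937,.35])
for k,x in (("before",d0["scene"]),("after",c)):
    W=pts(x,x["cam_to_world"]);p=W[(W[...,2]>.06)&(W[...,2]<.1)&(np.hypot(W[...,0]-.5,W[...,1]+.32)<.08)];print("cup",k,p.mean(0),len(p))
```

```text
lid 0.11831828870119465 ((0.6164548397064209, 0.04991623014211655), 0.053665757179260254) [-0.00659356  0.00048378  0.11829214]
sleeve 22 [0.66177814 0.06064708 0.1251465 ] [0.12372497 0.12687569] 0.0453459988014697
cup before [ 0.50719653 -0.30282028  0.07384134] 541
cup after [ 0.50745243 -0.30277189  0.07408355] 531
```

```bash
python3 -c "
from workcell import r
print(r.finish_job())"
```

```text
the job is handed in; nothing more can be done
None
```

The jar is closed. The wooden lid sits on the larger white jar's mouth, knob up. The bail is swung over past centre and snapped down on the far side of the knob. I handed the job in at about 14.5 s with the gripper open and clear of everything.

**Last checks:**
- **Lid:** the disc top measured z ≈ 0.118 m against an expected 0.119 m, with a slope under 0.5°. By the scene camera its centre is within about 2 mm of the rim's.
- **Sleeve:** it rests on the lid about 45 mm towards jar +x, against a nominal 40 mm. That figure comes from only the 22 visible-side pixels, so it reads a little high.
- **Cup:** unmoved, to within about 0.3 mm.

**What went wrong or disagreed:**
- **Lid grip:** my first grip on the knob held only its top few mm, so I reopened, went lower and gripped again.
- **Bail swing:** the grip slipped a few mm on the sleeve. Pushing it back down briefly raised the wrist force to about 43 N. That load was on the fingertips, not the gripper's body, and well under the 120 N wrist limit.
- **Cameras:** the scene and top views disagreed by about 3–4 mm on the jar's position. I went mainly by the scene camera's reading of the lid relative to the rim.

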